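Check the brass plunger and log it as passed

ROBOT

A 7-joint arm with a two-finger parallel gripper is mounted at the origin on the work surface. World frame = base frame: x ahead of the robot, y to its left, z up, the work surface at z = 0. Lengths are in m, angles in degrees, forces in N, time in s.
With the tool pointing down it reaches from about 0.425 to 0.875 m from the base axis. Payload 4.7 kg.
Tool frame: the origin (TCP) lies at the very end of the fingers, on their centre line; the grasp point (between the pads) lies env.hold_point_z behind it (env.hold_point_z is the distance from the TCP to the grasp point, in m); z points along the fingers, y is the line along which they close (so a half turn about z gives the same grasp; the last joint's range is limited). The gripper opens to 87 mm and grips with 3 to 60 N. Pads are 19 mm wide; open, the fingers measure 117 mm over their backs; the gripper's body (75 mm by 190 mm) begins 51 mm behind the grasp point.
Start: joints at [64.005, 18.392, -4.016, 83.108, 1.295, 78.541, -3.26], TCP at [0.293, -0.58, 0.223] pointing down, gripper open.
Joint ranges: [-163.93, 163.93], [-17.29, 119.83], [-79.2, 71.16], [3.27, 140.29], [-89.18, 269.18], [5.43, 117.66], [-154.24, 154.24]. Speed limits (degrees/s): [147.25, 147.25, 180, 180, 180, 180, 180].

INTERFACE

Orientations are given as [roll, pitch, yaw] about the fixed x, y, z axes, in that order (R = Rz(yaw) Ry(pitch) Rx(roll)).
In Python, from cell import env gives the robot as it stands.
- The arm moves only by the shell command python3 -m jog 'ROWS' [FORCE]. ROWS is JSON, a list of rows, each an object with "dp": the shift along the tool's x, y, z in cm, a list of three; "twist": the turn about the tool's z in degrees; "fingers": the opening, from 0 (shut) to 1 (fully open). A call has 1 to 8 rows; each row is the pose to reach, as a shift and turn from the pose commanded when the call began, along the tool's axes at that moment; what a row does not reach only later rows make up. A row lasts 1/8 s, in which the tool goes at most 62.5 mm and 10.7 degrees, less where a joint would pass 70% of its speed; a pose out of reach is approached as far as the arm can. A call with a gripper value outside its range is refused whole. The fingers move at their own pace and stop on an object; FORCE is the grip in N (left out, the last holds). Time passes only in rows, so rows that repeat a pose let the fingers close. It gives the time, the measured TCP pose, the force, the opening and the grip force at its end, in the units of the state.
- env.get_obs(): the state, without advancing time (a new reading comes with each control period).
- env.read_camera(name): name is "side" or "top" or "wrist"; returns a dict with "pixels" (400x640x3 uint8, blue, green, red), "depth" (400x640 float32, m along the optical axis (not along the pixel's ray), 0 where there is no reading), "fx", "fy", "cx", "cy" (pixels), "rvec" (rotation vector, rad) and "tvec" (3), from world to camera coordinates, as OpenCV has them. Camera axes: x right, y down, z forward; pixel columns grow to the right and rows downward; lengths in m; the calibration is good to about 2 mm. The wrist camera is an equidistant fisheye: a pixel r from the principal point sees the ray r / f radians off the axis. A picture is of the moment at which its call begins.
- env.sign_off(): hands the job in; it is judged then, once.
The state is a dict: "time_s": time; "qpos": joint angles; "joint_velocities": joint speeds; "effort": joint torques, N m; "tool_pos": TCP position; "tool_rot": TCP orientation; "force": force on the tool from outside, world axes, zero at the start; "wrist_torque": the same for the moment, N m; "grip_width": finger opening in m; "grasp_force": force on a finger pad.
Only numpy, scipy, OpenCV 4.12 (cv2) and the standard library are available. Lean on these libraries where they do the work, as an engineer would, in place of code of your own. Each camera call takes 0.05 s, during which the arm holds its last target. There are 200 camera calls.

TASK

With the fingertips, gently press the plunger on top of the brass unit fully down and let it spring back up, to check that it moves freely; then log the pass by gently pressing the green button fully down and letting it go. The adhesive in the dark blue and black units is still curing, so do not touch those, nor the box with the red reject button. Lift or carry nothing, leave the brass unit standing where it is, and do not disturb the other things on the bench.

Things in the scene. Friction and masses are not known exactly. Their poses are not given: they have to be found in the camera images.
- unit_brass: The unit to check: a loose upright brass cylinder, 44 mm across its foot flange, 36 to 40 mm across the body, 46 mm high, about 0.35 kg, standing on the blue mat (mat top at z = 0.003). Origin: centre of its underside, z up. It only stands there: it can be tipped or pushed along by a press off its centre.
- plunger_brass (a joint): Travel of the brass unit's spring plunger in m: 0 = up, 0.010 = fully down. It starts to move at 1.5 N and needs 5 N to reach the bottom, then stops hard. It springs back by itself.
- plunger_brass_top (a point): Centre of the top face of the brass unit's plunger: a flat round steel head, 22 mm across and 5 mm thick on a 14 mm stem, 62 mm above the unit's underside when up, facing up. It goes down with the plunger.
- unit_blue: Loose spring-plunger unit with a dark blue cylinder, otherwise the same as unit_brass (same size, steel plunger on top). Its adhesive is curing: must not be touched.
- unit_black: Loose spring-plunger unit with a black cylinder, otherwise the same as unit_brass (same size, steel plunger on top). Its adhesive is curing: must not be touched.
- box_green: White log box, fixed on the mat, 64 x 64 x 30 mm, with the green push button in the middle of its top (black round collar, 48 mm across and 12 mm high). Origin: centre of the underside, z up. Its place and yaw vary.
- button_green (a joint): Travel of the green button in m: 0 = up, 0.006 = fully down. It starts to move at 1.5 N, needs 5 N to reach the bottom, then stops hard, and springs back.
- button_green_top (a point): Centre of the top of the green button: flat round cap, 32 mm across, facing up, 52 mm above the box's underside when up (10 mm above its black collar). It goes down with the button.
- box_red: White log box like box_green but with a red push button (the reject button, not to be touched), fixed on the mat. Origin: centre of the underside.
- bottle_red: Red adhesive bottle, 42 mm across, 105 mm high, standing on the mat. Origin: centre of the underside.
- bottle_blue: Blue adhesive bottle, 42 mm across, 100 mm high, standing on the mat. Origin: centre of the underside.
- screwdriver: Orange-handled screwdriver, 150 mm long, lying on the mat between the units and the log boxes. Its x axis runs from handle to tip.
- gear_steel: Dark steel gear lying flat on the mat, 45 mm across, 13 mm high. Origin: centre of the underside.
- gear_orange: Orange plastic gear lying flat on the mat, 41 mm across, 13 mm high. Origin: centre of the underside.
There are look-alikes about, which are no part of the job. What is shaped like the unit_brass but brown is not meant.

How it is judged (in metres and radians):
On the way, in this order (a step that is already met when the one before it is completed fails the run):
1. the brass unit's plunger is pressed fully down (within 2 mm of the bottom) while the green button is up (value of joint plunger_brass above 0.008 m and contact force between the fingers and unit_brass above 1 N and value of joint button_green below 0.0015 m), for 0.05 s.
2. the brass unit's plunger is back up (within 2 mm) (value of joint plunger_brass below 0.002 m), for 0.1 s.
3. then the green button is pressed fully down (within 1.5 mm of the bottom) (value of joint button_green above 0.0045 m and contact force between the fingers and box_green above 1 N), for 0.05 s.
At the end, for the whole second after the job is handed in: The brass plunger (within 2 mm) and the green button (within 1.5 mm) are up again; the brass unit stands upright (within 0.05 rad) and at rest within 15 mm of where it began; the blue and black units are within 3 mm and the bottles, gears and screwdriver within 15 mm of where they began (value of joint plunger_brass below 0.002 m and value of joint button_green below 0.0015 m and distance of each of unit_brass, bottle_red, bottle_blue, screwdriver, gear_steel, gear_orange from where it was at the start of the episode below 0.015 m and angle between unit_brass's own z axis and vertical below 0.05 rad and linear speed of unit_brass below 0.02 m/s and distance of each of unit_blue, unit_black from where it was at the start of the episode below 0.003 m); the robot touches nothing.
It fails at once if the dark blue unit or the black unit is touched (contact force between any of the arm, the fingers and unit_blue above 0.3 N or contact force between any of the arm, the fingers and unit_black above 0.3 N).
It fails at once if the box with the red button is touched (contact force between any of the arm, the fingers and box_red above 0.3 N).
It fails at once if the brass unit is lifted (over 6 mm), tipped (over 0.2 rad) or shoved (over 25 mm) (height (world z) of unit_brass above 0.009 m or angle between unit_brass's own z axis and vertical above 0.2 rad or distance of unit_brass from where it was at the start of the episode above 0.025 m).
It fails at once if the brass unit or the green button's box is pressed hard (over 30 N) (contact force between any of the fingers, the arm and unit_brass above 30 N or contact force between any of the fingers, the arm and box_green above 30 N).
It fails at once if a bottle, gear or the screwdriver is moved more than 20 mm (distance of any of bottle_red, bottle_blue, screwdriver, gear_steel, gear_orange from where it was at the start of the episode above 0.02 m).
It also fails if it takes over 53 s, if anything falls off the work surface, if the arm or the gripper's body presses on something with over 40 N, if the wrist force passes 120 N, or if a joint passes its speed limit or range.

## Working session

There is one attempt and no reset: what is moved stays moved. The work goes in short steps, Python scripts to look and compute and a shell command to move; the robot and the scene stay as the last step left them, time stands still between calls to the robot, and variables do not carry over. Pictures are saved under pics/ and viewed, at most 10 in all, crops included, and the job is handed in when it is done.

```bash
mkdir -p pics; python3 - <<'E'
from cell import env
import cv2,numpy as np
o=env.get_obs();print(o['time_s'],o['tool_pos'],o['tool_rot'],o['grip_width'],env.hold_point_z)
for n in('top','side'):
    c=env.read_camera(n);cv2.imwrite(f'pics/{n}0.png',c['pixels']);np.savez(f'{n}0.npz',**c)
    print(n,c['fx'],c['cx'],c['cy'],c['rvec'],c['tvec'])
E
```

```text
0.0 [ 0.29281004 -0.57970538  0.22148477] [-1.79893576e+02  5.41447867e-03  2.68049251e+01] 0.08692465840295827 0.0187
top 472.0633181185125 311.9075784292612 199.1379333263087 [ 2.12807533 -2.18572298  0.13604068] [0.10737167 0.50981927 1.2252442 ]
side 448.56363280226157 316.54894824993306 197.10739507624425 [ 0.12978591 -2.7756139   1.35194867] [0.49225832 0.05045766 1.0311978 ]
```

View pics/top0.png

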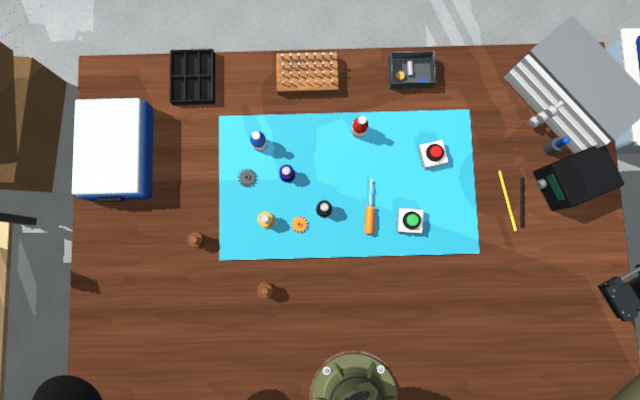

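View pics/side0.png

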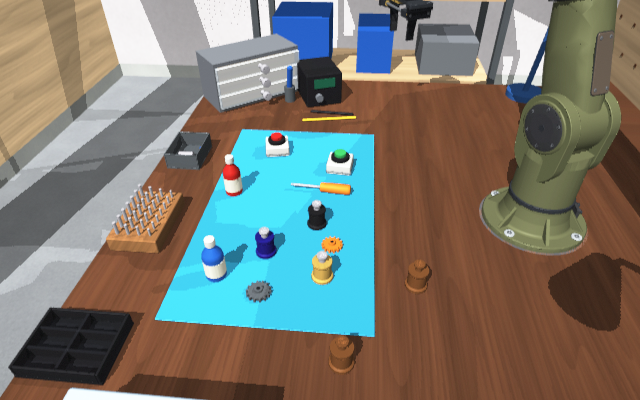

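The top view has these candidates for the brass unit:
- Brass/yellow cylinder at top (266,219), side (322,268).
- Brown look-alikes at top (196,240) and (265,290).
- Blue unit at (287,173) and black unit at (324,208).
- Orange gear at (300,225).

I choose (266,219). The green button is at (411,220) and the red one at (435,152). Next I'll check with a close crop and measure.

```bash
cat > h.py <<'E'
import cv2,numpy as np
def cloud(c):
    R=cv2.Rodrigues(c['rvec'])[0];d=c['depth'];v,u=np.indices(d.shape)
    P=np.stack([(u-c['cx'])/c['fx']*d,(v-c['cy'])/c['fy']*d,d],-1)
    return (P-c['tvec'].ravel())@R
def ray(c,u,v,z):
    R=cv2.Rodrigues(c['rvec'])[0];o=-R.T@c['tvec'].ravel()
    r=R.T@np.array([(u-c['cx'])/c['fx'],(v-c['cy'])/c['fy'],1]);return o+r*(z-o[2])/r[2]
E
python3 - <<'E'
from h import *
T=np.load('top0.npz');S=np.load('side0.npz')
for n,c,items in(('top',T,dict(brass=(266,219,14),blue=(287,173,14),black=(324,208,14),green=(411,220,18),ogear=(300,225,14))),('side',S,dict(brass=(322,265,22),blue=(265,240,20),black=(317,213,20),green=(340,158,20)))):
    P=cloud(c);hsv=cv2.cvtColor(c['pixels'],cv2.COLOR_BGR2HSV)
    for k,(u,v,w) in items.items():
        q=P[v-w:v+w,u-w:u+w];h=hsv[v-w:v+w,u-w:u+w];zt=.055 if k=='green' else .065
        m=(abs(q[...,2]-zt)<.005)
        if k=='green': m=(h[...,0]>45)&(h[...,0]<75)&(h[...,1]>120)&(h[...,2]>80)
        if k=='ogear': m=(h[...,0]<20)&(h[...,1]>150); zt=.013
        ys,xs=np.nonzero(m)
        if len(xs)<3: print(n,k,len(xs),q[...,2].max());continue
        cu,cv_=(xs.min()+xs.max())/2+u-w,(ys.min()+ys.max())/2+v-w
        print(n,k,len(xs),'px',cu,cv_,'depthmed',np.median(q[m],0).round(4),'ray',ray(c,cu,cv_,zt).round(4),'ext',np.ptp(xs)+1,np.ptp(ys)+1)
a=cv2.resize(T['pixels'][190:250,236:316],None,fx=5,fy=5,interpolation=2);b=cv2.resize(S['pixels'][230:290,282:362],None,fx=5,fy=5,interpolation=2)
cv2.imwrite('pics/crop.png',np.hstack([a,b]))
E
```

```text
top brass 50 px 263.5 218.5 depthmed [0.4625 0.2198 0.0652] ray [0.4614 0.22   0.065 ] ext 8 8
top blue 53 px 285.5 170.5 depthmed [0.5853 0.1619 0.0649] ray [0.5856 0.1608 0.065 ] ext 8 8
top black 54 px 323.5 207.0 depthmed [0.4869 0.0644 0.0646] ray [0.4871 0.0644 0.065 ] ext 8 9
top green 131 px 412.0 219.5 depthmed [ 0.4487 -0.1653  0.0539] ray [ 0.4493 -0.1649  0.055 ] ext 13 12
top ogear 137 px 299.0 224.5 depthmed [0.4484 0.1299 0.0116] ray [0.4472 0.1301 0.013 ] ext 15 14
side brass 88 px 322.0 255.5 depthmed [0.4624 0.2223 0.0652] ray [0.4617 0.2223 0.065 ] ext 11 10
side blue 75 px 263.5 231.0 depthmed [0.5861 0.1648 0.0651] ray [0.5862 0.1639 0.065 ] ext 10 9
side black 62 px 316.5 203.5 depthmed [0.4882 0.0669 0.0648] ray [0.4877 0.066  0.065 ] ext 10 8
side green 90 px 339.5 153.5 depthmed [ 0.4492 -0.1573  0.0546] ray [ 0.45   -0.1561  0.055 ] ext 12 10
```

View pics/crop.png

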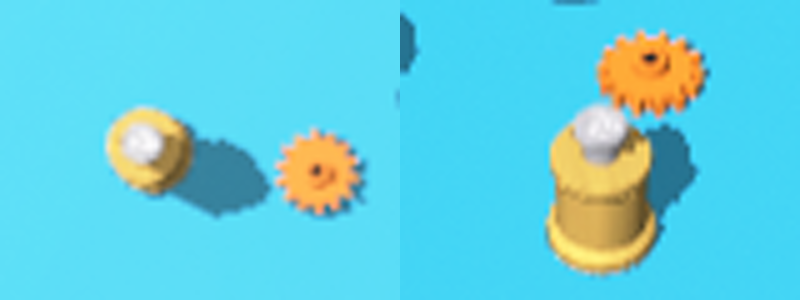

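The crop confirms the pick. The brass unit's steel plunger is at about crop (142,145) in the top view and (600,125) in the side view, i.e. at (0.462, 0.221). I'll move over with the fingers shut, first to a waypoint near (0.50,-0.20), also taking it as a close look at the green box.

```bash
python3 -m jog '[{"dp":[35.6,-24.6,0],"fingers":0},{"dp":[35.6,-24.6,0],"fingers":0},{"dp":[35.6,-24.6,0],"fingers":0},{"dp":[35.6,-24.6,0],"fingers":0},{"dp":[35.6,-24.6,0],"fingers":0},{"dp":[35.6,-24.6,0],"fingers":0},{"dp":[35.6,-24.6,0],"fingers":0},{"dp":[35.6,-24.6,0],"fingers":0}]' 10
cat > to.py <<'E'
import sys,numpy as np
from cell import env
from scipy.spatial.transform import Rotation as R
o=env.get_obs();t=np.array([float(a) for a in sys.argv[1:4]])
print('pos',o['tool_pos'].round(4),o['tool_rot'].round(2),'dp cm',(R.from_euler('xyz',o['tool_rot'],degrees=True).inv().apply(t-o['tool_pos'])*100).round(2))
E
python3 to.py 0.462 0.221 0.18
python3 - <<'E'
from cell import env
import cv2
c=env.read_camera('wrist');cv2.imwrite('pics/w1.png',c['pixels'])
E
```

```text
pos [ 0.2928 -0.5797  0.2215] [-1.799e+02  1.000e-02  2.680e+01] dp cm [ 51.21 -63.83   4.26]validation failed for argument at $[0]...
```

View pics/w1.png

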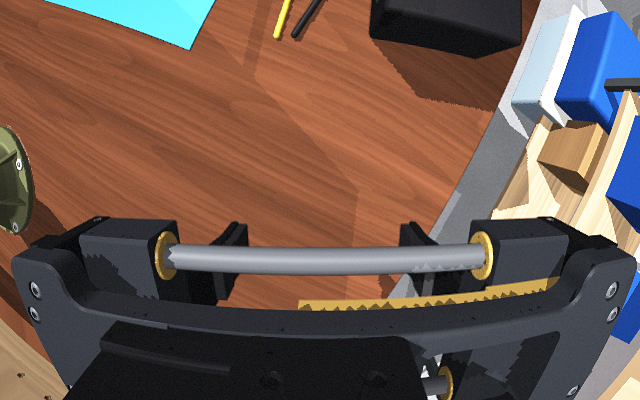

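The wrist view shows the arm still at the start, with the open fingers at about (235,260) and (415,260). The call was refused, probably because "twist" was missing.

```bash
python3 -m jog '[{"dp":[35.6,-24.6,0],"twist":0,"fingers":0},{"dp":[35.6,-24.6,0],"twist":0,"fingers":0},{"dp":[35.6,-24.6,0],"twist":0,"fingers":0},{"dp":[35.6,-24.6,0],"twist":0,"fingers":0},{"dp":[35.6,-24.6,0],"twist":0,"fingers":0},{"dp":[35.6,-24.6,0],"twist":0,"fingers":0},{"dp":[35.6,-24.6,0],"twist":0,"fingers":0},{"dp":[35.6,-24.6,0],"twist":0,"fingers":0}]' 10
python3 to.py 0.462 0.221 0.18
```

```text
time_s: 1.15
tool_pos: [0.5022, -0.1939, 0.2226]
tool_rot: [-179.9, -0.1, 27.4]
force: [-0.1, -1.5, -0.3]
grip_width: 0.0149
grasp_force: 0.0
pos [ 0.5022 -0.1939  0.2226] [-1.7992e+02 -1.0000e-01  2.7390e+01] dp cm [ 15.51 -38.68   4.34]
```

```bash
python3 -m jog '[{"dp":[15.5,-38.7,0],"twist":0,"fingers":0},{"dp":[15.5,-38.7,0],"twist":0,"fingers":0},{"dp":[15.5,-38.7,0],"twist":0,"fingers":0},{"dp":[15.5,-38.7,0],"twist":0,"fingers":0},{"dp":[15.5,-38.7,0],"twist":0,"fingers":0},{"dp":[15.5,-38.7,0],"twist":0,"fingers":0},{"dp":[15.5,-38.7,0],"twist":0,"fingers":0},{"dp":[15.5,-38.7,0],"twist":0,"fingers":0}]'
python3 -m jog '[{"dp":[0,0,6],"twist":0,"fingers":0},{"dp":[0,0,6],"twist":0,"fingers":0},{"dp":[0,0,6],"twist":0,"fingers":0},{"dp":[0,0,6],"twist":0,"fingers":0},{"dp":[0,0,6],"twist":0,"fingers":0}]'
python3 to.py 0.462 0.221 0.075
python3 - <<'E'
from cell import env
import cv2,numpy as np
c=env.read_camera('wrist');cv2.imwrite('pics/w2.png',c['pixels']);np.savez('w2.npz',**c)
c=env.read_camera('side');np.savez('s2.npz',**c);cv2.imwrite('pics/s2.png',cv2.resize(c['pixels'][150:300,222:422],None,fx=4,fy=4))
E
```

```text
time_s: 2.15
tool_pos: [0.4627, 0.2183, 0.2225]
tool_rot: [-179.9, -0.0, 27.1]
force: [-0.2, -0.8, 0.4]
grip_width: 0.0008
grasp_force: 0.0
time_s: 2.78
tool_pos: [0.4648, 0.2154, 0.1641]
tool_rot: [180.0, -0.1, 26.8]
force: [0.5, 0.1, 0.3]
grip_width: 0.0002
grasp_force: 0.0
pos [0.4648 0.2154 0.1641] [ 1.7995e+02 -1.5000e-01  2.6780e+01] dp cm [-0.02 -0.63  8.9 ]
```

View pics/w2.png

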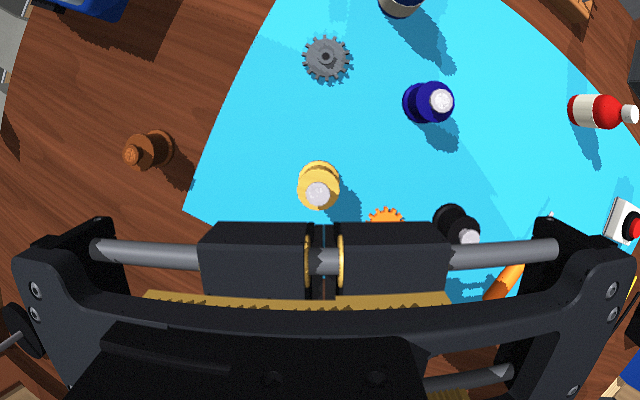

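View pics/s2.png

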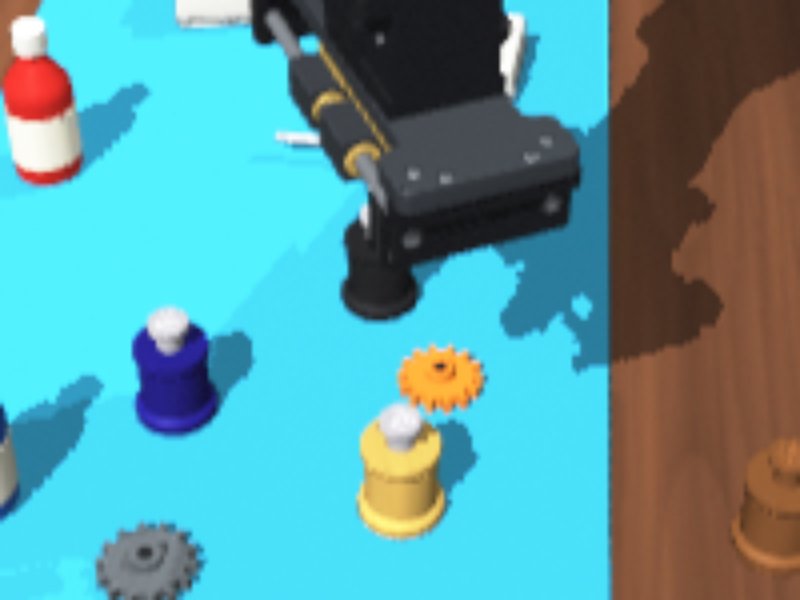

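In the wrist view the brass plunger is at (318,193), beyond the finger line. In the side crop the finger tips are near (375,215) and the brass plunger is at (402,425), with nothing disturbed. I'll cross-check the plunger position and tip projection.

```bash
python3 - <<'E'
from h import *
from cell import env
c=np.load('w2.npz');S=np.load('s2.npz')
R=cv2.Rodrigues(c['rvec'])[0];o=-R.T@c['tvec'].ravel()
def wray(u,v,z):
    d=np.array([u-c['cx'],v-c['cy']]);r=np.hypot(*d);th=r/c['fx'];r3=R.T@np.array([*(d/r*np.sin(th)),np.cos(th)])
    return o+r3*(z-o[2])/r3[2]
hsv=cv2.cvtColor(c['pixels'],cv2.COLOR_BGR2HSV)[175:212,300:338]
m=((hsv[...,1]<60)&(hsv[...,2]>120)).astype('u1')
n,l,s,ce=cv2.connectedComponentsWithStats(m);k=1+s[1:,4].argmax();u,v=s[k,0]+(s[k,2]-1)/2+300,s[k,1]+(s[k,3]-1)/2+175
print('plunger px',u,v,s[k],wray(u,v,.065).round(4), 'cam',o.round(3))
ob=env.get_obs();print(ob['tool_pos'].round(4),ob['tool_rot'].round(2))
print('tip in side',cv2.projectPoints(ob['tool_pos'].reshape(1,3),S['rvec'],S['tvec'],np.array([[S['fx'],0,S['cx']],[0,S['fy'],S['cy']],[0,0,1]]),None)[0])
E
python3 to.py 0.462 0.221 0.075
```

```text
plunger px 317.0 193.5 [  5   7  25  24 463] [0.4646 0.2222 0.065 ] cam [0.526 0.247 0.325]
[0.4643 0.2153 0.1634] [ 1.7996e+02 -8.0000e-02  2.6800e+01]
tip in side [[[320.80661459 213.58320709]]]
pos [0.4643 0.2153 0.1634] [ 1.7996e+02 -8.0000e-02  2.6800e+01] dp cm [ 0.04 -0.61  8.84]
```

```bash
python3 -m jog '[{"dp":[0.2,-0.6,4],"twist":0,"fingers":0},{"dp":[0.2,-0.6,8.2],"twist":0,"fingers":0},{"dp":[0.2,-0.6,8.2],"twist":0,"fingers":0},{"dp":[0.2,-0.6,8.2],"twist":0,"fingers":0},{"dp":[0.2,-0.6,8.2],"twist":0,"fingers":0},{"dp":[0.2,-0.6,8.2],"twist":0,"fingers":0}]'
python3 to.py 0.463 0.2215 0.065
python3 - <<'E'
from cell import env
import cv2,numpy as np
c=env.read_camera('side');a=cv2.resize(c['pixels'][215:290,272:372],None,fx=5,fy=5)
c=env.read_camera('wrist');b=cv2.resize(c['pixels'][150:300,270:370],(250,375))
cv2.imwrite('pics/s3.png',np.hstack([a,b]))
E
```

```text
time_s: 3.62
tool_pos: [0.4638, 0.2218, 0.0818]
tool_rot: [180.0, -0.1, 26.8]
force: [0.5, -0.1, -0.4]
grip_width: 0.0008
grasp_force: 0.0
pos [0.4638 0.2218 0.0818] [ 1.7996e+02 -1.3000e-01  2.6790e+01] dp cm [-0.08 -0.01  1.68]
```

View pics/s3.png

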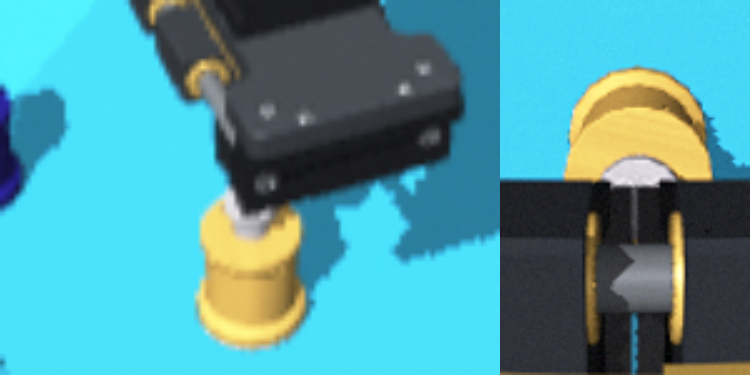

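The side crop puts the tips just above the brass plunger at (250,205), and the wrist crop shows the head centred under the finger line at (637,175). Now a staged press.

```bash
python3 -m jog '[{"dp":[-0.05,0,0.8],"twist":0,"fingers":0},{"dp":[-0.05,0,1.4],"twist":0,"fingers":0},{"dp":[-0.05,0,1.6],"twist":0,"fingers":0},{"dp":[-0.05,0,1.8],"twist":0,"fingers":0},{"dp":[-0.05,0,2.0],"twist":0,"fingers":0},{"dp":[-0.05,0,2.1],"twist":0,"fingers":0},{"dp":[-0.05,0,2.1],"twist":0,"fingers":0},{"dp":[-0.05,0,2.1],"twist":0,"fingers":0}]'
```

```text
time_s: 4.72
tool_pos: [0.4622, 0.2211, 0.0596]
tool_rot: [180.0, 0.0, 26.8]
force: [-1.5, -2.6, 3.1]
grip_width: 0.0006
grasp_force: 1.7
```

```bash
python3 -m jog '[{"dp":[0,0,0.1],"twist":0,"fingers":0},{"dp":[0,0,0.2],"twist":0,"fingers":0},{"dp":[0,0,0.3],"twist":0,"fingers":0},{"dp":[0,0,0.3],"twist":0,"fingers":0},{"dp":[0,0,0.3],"twist":0,"fingers":0}]'
```

```text
time_s: 5.35
tool_pos: [0.4623, 0.2211, 0.0565]
tool_rot: [180.0, 0.0, 26.8]
force: [-1.6, -1.4, 4.2]
grip_width: 0.0004
grasp_force: 2.2
```

```bash
python3 -m jog '[{"dp":[0,0,0.05],"twist":0,"fingers":0},{"dp":[0,0,0.1],"twist":0,"fingers":0},{"dp":[0,0,0.15],"twist":0,"fingers":0},{"dp":[0,0,0.15],"twist":0,"fingers":0}]'
```

```text
time_s: 5.85
tool_pos: [0.4624, 0.2213, 0.0555]
tool_rot: [180.0, 0.0, 26.8]
force: [-3.8, -1.9, 8.6]
grip_width: 0.0007
grasp_force: 4.2
```

At 8.6 N the plunger is past 5 N and against its stop, so it's fully down. Now I'll retract straight up.

```bash
python3 -m jog '[{"dp":[0,0,0],"twist":0,"fingers":0},{"dp":[0,0,-0.5],"twist":0,"fingers":0},{"dp":[0,0,-1],"twist":0,"fingers":0},{"dp":[0,0,-2],"twist":0,"fingers":0},{"dp":[0,0,-5],"twist":0,"fingers":0},{"dp":[0,0,-10],"twist":0,"fingers":0},{"dp":[0,0,-10],"twist":0,"fingers":0},{"dp":[0,0,-10],"twist":0,"fingers":0}]'
python3 - <<'E'
from cell import env
from h import *
c=env.read_camera('side');P=cloud(c);q=P[243:287,300:344];m=abs(q[...,2]-.065)<.005
print(m.sum(),np.median(q[m],0),env.get_obs()['force'])
E
python3 to.py 0.4495 -0.161 0.155
```

```text
time_s: 6.85
tool_pos: [0.4625, 0.2212, 0.155]
tool_rot: [180.0, -0.0, 26.8]
force: [0.4, 0.5, -0.7]
grip_width: 0.0005
grasp_force: 0.0
88 [0.46244226 0.22210039 0.06489262] [ 0.08562827  0.48075404 -0.73487147]
pos [0.462  0.221  0.1543] [1.80e+02 5.00e-02 2.68e+01] dp cm [-18.34  33.53  -0.05]
```

The plunger is back up at z=0.065 and the unit hasn't moved. On to the green button.

```bash
python3 -m jog '[{"dp":[-18.3,33.5,0],"twist":0,"fingers":0},{"dp":[-18.3,33.5,0],"twist":0,"fingers":0},{"dp":[-18.3,33.5,0],"twist":0,"fingers":0},{"dp":[-18.3,33.5,0],"twist":0,"fingers":0},{"dp":[-18.3,33.5,0],"twist":0,"fingers":0},{"dp":[-18.3,33.5,0],"twist":0,"fingers":0},{"dp":[-18.3,33.5,0],"twist":0,"fingers":0},{"dp":[-18.3,33.5,0],"twist":0,"fingers":0}]'
python3 - <<'E'
from cell import env
from h import *
c=env.read_camera('wrist');R=cv2.Rodrigues(c['rvec'])[0];o=-R.T@c['tvec'].ravel()
hsv=cv2.cvtColor(c['pixels'],cv2.COLOR_BGR2HSV)
m=((hsv[...,0]>45)&(hsv[...,0]<75)&(hsv[...,1]>120)&(hsv[...,2]>80)).astype('u1')
n,l,s,ce=cv2.connectedComponentsWithStats(m);k=1+s[1:,4].argmax();u,v=s[k,0]+(s[k,2]-1)/2,s[k,1]+(s[k,3]-1)/2
d=np.array([u-c['cx'],v-c['cy']]);r=np.hypot(*d);th=r/c['fx'];r3=R.T@np.array([*(d/r*np.sin(th)),np.cos(th)])
print(s[k],u,v,(o+r3*(.055-o[2])/r3[2]).round(4))
E
python3 to.py 0.4495 -0.161 0.07
```

```text
time_s: 7.9
tool_pos: [0.4495, -0.1599, 0.1538]
tool_rot: [-179.9, 0.1, 26.7]
force: [-0.6, 1.1, -0.2]
grip_width: 0.0004
grasp_force: 0.0
[ 311  177   36   36 1020] 328.5 194.5 [ 0.4526 -0.1623  0.055 ]
pos [ 0.4498 -0.1588  0.1541] [-1.7989e+02  4.0000e-02  2.6870e+01] dp cm [-0.12  0.2   8.41]
```

```bash
python3 -m jog '[{"dp":[-0.1,0.3,4],"twist":0,"fingers":0},{"dp":[-0.1,0.3,8],"twist":0,"fingers":0},{"dp":[-0.1,0.3,8.6],"twist":0,"fingers":0},{"dp":[-0.1,0.3,8.6],"twist":0,"fingers":0},{"dp":[-0.1,0.3,8.6],"twist":0,"fingers":0},{"dp":[-0.1,0.3,8.6],"twist":0,"fingers":0}]'
python3 -m jog '[{"dp":[0,0,0.4],"twist":0,"fingers":0},{"dp":[0,0,0.8],"twist":0,"fingers":0},{"dp":[0,0,1.1],"twist":0,"fingers":0},{"dp":[0,0,1.3],"twist":0,"fingers":0},{"dp":[0,0,1.4],"twist":0,"fingers":0},{"dp":[0,0,1.5],"twist":0,"fingers":0},{"dp":[0,0,1.5],"twist":0,"fingers":0}]'
```

```text
time_s: 8.7
tool_pos: [0.4516, -0.1637, 0.0704]
tool_rot: [179.9, -0.1, 26.8]
force: [1.1, 0.3, 0.3]
grip_width: 0.0005
grasp_force: 0.0
time_s: 9.57
tool_pos: [0.4504, -0.1634, 0.0541]
tool_rot: [-180.0, 0.0, 26.8]
force: [-0.5, 0.6, 1.9]
grip_width: 0.0003
grasp_force: 1.0
```

Contact. I'll press about 5.5 mm more, in steps.

```bash
python3 -m jog '[{"dp":[0,0,0.1],"twist":0,"fingers":0},{"dp":[0,0,0.2],"twist":0,"fingers":0},{"dp":[0,0,0.3],"twist":0,"fingers":0},{"dp":[0,0,0.4],"twist":0,"fingers":0},{"dp":[0,0,0.45],"twist":0,"fingers":0},{"dp":[0,0,0.45],"twist":0,"fingers":0}]'
```

```text
time_s: 10.32
tool_pos: [0.4505, -0.1634, 0.0496]
tool_rot: [-180.0, 0.0, 26.8]
force: [-2.1, 1.3, 5.2]
grip_width: 0.0003
grasp_force: 2.4
```

```bash
python3 -m jog '[{"dp":[0,0,0.05],"twist":0,"fingers":0},{"dp":[0,0,0.1],"twist":0,"fingers":0},{"dp":[0,0,0.15],"twist":0,"fingers":0},{"dp":[0,0,0.15],"twist":0,"fingers":0}]'
```

```text
time_s: 10.82
tool_pos: [0.4505, -0.1634, 0.0493]
tool_rot: [180.0, 0.0, 26.8]
force: [-6.4, 2.1, 14.5]
grip_width: 0.0007
grasp_force: 7.1
```

The button is at its hard stop at 14.5 N. I'll retract, then check before handing in.

```bash
python3 -m jog '[{"dp":[0,0,-0.3],"twist":0,"fingers":0},{"dp":[0,0,-1],"twist":0,"fingers":0},{"dp":[0,0,-4],"twist":0,"fingers":0},{"dp":[0,0,-10],"twist":0,"fingers":0},{"dp":[0,0,-10],"twist":0,"fingers":0},{"dp":[0,0,-10],"twist":0,"fingers":0},{"dp":[0,0,-10],"twist":0,"fingers":0},{"dp":[0,0,-10],"twist":0,"fingers":0}]'
python3 - <<'E'
from cell import env
from h import *
c=env.read_camera('side');P=cloud(c);q=P[243:287,300:344];m=abs(q[...,2]-.065)<.005
print('brass',m.sum(),np.median(q[m],0))
h=cv2.cvtColor(c['pixels'],cv2.COLOR_BGR2HSV);g=(h[...,0]>45)&(h[...,0]<75)&(h[...,1]>120)&(h[...,2]>80);g[:130]=0;g[180:]=0;g[:,:310]=0;g[:,370:]=0
print('green',g.sum(),np.median(P[g],0) if g.any() else None,env.get_obs()['force'])
print(env.sign_off())
E
```

```text
time_s: 11.82
tool_pos: [0.4499, -0.1631, 0.1468]
tool_rot: [-179.9, 0.1, 26.8]
force: [0.2, 1.0, -0.0]
grip_width: 0.0004
grasp_force: 0.0
brass 87 [0.46244008 0.22243807 0.06502964]
green 89 [ 0.4494057  -0.15718994  0.05418844] [ 0.40624919  0.14486755 -0.39215897]
the job is handed in; nothing more can be done
None
```

I pressed the brass plunger to its stop (8.6 N) and then the green button (14.5 N); both sprang back up, the brass unit did not move, and I handed the job in at about 12 s, with no verdict shown.

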